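# Reverse the seasoning row

### The job

Move the four things standing in a row on the dark wooden tray into the white rack, one in each compartment, in the reverse order: what stands leftmost on the tray (as seen from the robot) ends up rightmost in the rack, the second from the left becomes second from the right, and so on. Keep each one upright, set it down rather than dropping it, and leave all four standing on the compartment floors.

Things in the scene. Friction and masses are not known exactly. Their poses are not given: they have to be found in the camera images.
- mill: brown wooden pepper mill with a small steel knob on top, round, 170 mm tall; on its uneven foot it may lean by up to 2 degrees. Body up to 58 mm across from 0 to 122 mm height, round head 48 mm across from 123 to 159 mm (a good place to grip from above, about 140 mm up), knob 12 mm across from 159 to 170 mm. 0.18 kg. Origin: centre of its underside, z up; its yaw does not matter
- shaker: white egg-shaped shaker, round, 48 mm across at mid height, 60 mm tall, 0.11 kg; grip about 36 mm up. Origin: centre of its underside, z up; its yaw does not matter
- spice_jar: slim glass spice jar with brown contents and a dark cap with a tan disc on top, a round cylinder 41 mm across and 105 mm tall (cap from 84 mm up), 0.11 kg; grip it about 78 mm up or on the cap. Origin: centre of its underside, z up; its yaw does not matter
- timer: low round kitchen timer, pale green upper half on a light foot, 60 mm across, 42 mm tall, 0.12 kg; it does not turn or come apart; grip about 33 mm up, across the row, so that the fingertips stay above the 13 mm rims. Origin: centre of its underside, z up; its yaw does not matter
- tray: dark wooden tray where the things start, 328 x 88 mm, fixed, a steel loop at each end. Origin: centre of its underside; y along the row, pointing left as the robot sees it (turned 9 degrees at most), z up. Floor 5 mm up, rim 13 mm high, no dividers. Pads at x = 0, y = +120, +40, -40, -120 mm, one thing on each, order random. Tray or rack may be the nearer
- rack: white rack, empty at the start, 328 x 88 mm, fixed, a steel loop at each end. Origin: centre of its underside; y along the row, pointing left as the robot sees it (turned 9 degrees at most), z up. Four compartments, 72 mm square, centred at x = 0, y = +120, +40, -40, -120 mm; floor 5 mm up, rims and dividers 13 mm high, 8 mm thick
- pad_red: round red silicone pad, 70 mm across, 3 mm thick, lying fixed on the tray's floor under the mill at the start (it shows as a coloured ring round the thing); it stays there and marks where the mill stood. Origin: centre of its underside, z up; its top is 8 mm above the worktop
- pad_yellow: round yellow silicone pad, 70 mm across, 3 mm thick, lying fixed on the tray's floor under the shaker at the start (it shows as a coloured ring round the thing); it stays there and marks where the shaker stood. Origin: centre of its underside, z up; its top is 8 mm above the worktop
- pad_green: round green silicone pad, 70 mm across, 3 mm thick, lying fixed on the tray's floor under the spice jar at the start (it shows as a coloured ring round the thing); it stays there and marks where the spice jar stood. Origin: centre of its underside, z up; its top is 8 mm above the worktop
- pad_blue: round blue silicone pad, 70 mm across, 3 mm thick, lying fixed on the tray's floor under the timer at the start (it shows as a coloured ring round the thing); it stays there and marks where the timer stood. Origin: centre of its underside, z up; its top is 8 mm above the worktop
Things that resemble listed ones, but are neither listed nor needed, are in the scene too. Leave any pink look-alike of the timer alone. What is shaped like the spice_jar but purple is not meant.

How it is judged:
At the end, for the whole second after the job is handed in: Each thing stands upright (within 0.1 rad), released and at rest, on the floor of the compartment that mirrors its tray place (tray y becomes rack -y, as its pad still shows): its centre within 18 mm of the compartment's centre along and across, within 4 mm of floor height (((y of mill in the frame of rack between 0.102 and 0.138 m and y of pad_red in the frame of tray between -0.14 and -0.1 m) or (y of mill in the frame of rack between 0.022 and 0.058 m and y of pad_red in the frame of tray between -0.06 and -0.02 m) or (y of mill in the frame of rack between -0.058 and -0.022 m and y of pad_red in the frame of tray between 0.02 and 0.06 m) or (y of mill in the frame of rack between -0.138 and -0.102 m and y of pad_red in the frame of tray between 0.1 and 0.14 m)) and x of mill in the frame of rack between -0.018 and 0.018 m and z of mill in the frame of rack between 0.001 and 0.009 m and angle between each of mill, shaker, spice_jar, timer's own z axis and vertical below 0.1 rad and linear speed of each of mill, shaker, spice_jar, timer below 0.02 m/s and contact force between the fingers and mill below 0.1 N and ((y of shaker in the frame of rack between 0.102 and 0.138 m and y of pad_yellow in the frame of tray between -0.14 and -0.1 m) or (y of shaker in the frame of rack between 0.022 and 0.058 m and y of pad_yellow in the frame of tray between -0.06 and -0.02 m) or (y of shaker in the frame of rack between -0.058 and -0.022 m and y of pad_yellow in the frame of tray between 0.02 and 0.06 m) or (y of shaker in the frame of rack between -0.138 and -0.102 m and y of pad_yellow in the frame of tray between 0.1 and 0.14 m)) and x of shaker in the frame of rack between -0.018 and 0.018 m and z of shaker in the frame of rack between 0.001 and 0.009 m and contact force between the fingers and shaker below 0.1 N and ((y of spice_jar in the frame of rack between 0.102 and 0.138 m and y of pad_green in the frame of tray between -0.14 and -0.1 m) or (y of spice_jar in the frame of rack between 0.022 and 0.058 m and y of pad_green in the frame of tray between -0.06 and -0.02 m) or (y of spice_jar in the frame of rack between -0.058 and -0.022 m and y of pad_green in the frame of tray between 0.02 and 0.06 m) or (y of spice_jar in the frame of rack between -0.138 and -0.102 m and y of pad_green in the frame of tray between 0.1 and 0.14 m)) and x of spice_jar in the frame of rack between -0.018 and 0.018 m and z of spice_jar in the frame of rack between 0.001 and 0.009 m and contact force between the fingers and spice_jar below 0.1 N and ((y of timer in the frame of rack between 0.102 and 0.138 m and y of pad_blue in the frame of tray between -0.14 and -0.1 m) or (y of timer in the frame of rack between 0.022 and 0.058 m and y of pad_blue in the frame of tray between -0.06 and -0.02 m) or (y of timer in the frame of rack between -0.058 and -0.022 m and y of pad_blue in the frame of tray between 0.02 and 0.06 m) or (y of timer in the frame of rack between -0.138 and -0.102 m and y of pad_blue in the frame of tray between 0.1 and 0.14 m)) and x of timer in the frame of rack between -0.018 and 0.018 m and z of timer in the frame of rack between 0.001 and 0.009 m and contact force between the fingers and timer below 0.1 N); the robot touches nothing.
It fails at once if one of the four things is tipped over (angle between any of mill, shaker, spice_jar, timer's own z axis and vertical above 0.6 rad).
It fails at once if one of the four things is dropped from a height (faster than 0.7 m/s with no finger on it) rather than set down ((linear speed of mill above 0.7 m/s and contact force between the fingers and mill below 0.05 N) or (linear speed of shaker above 0.7 m/s and contact force between the fingers and shaker below 0.05 N) or (linear speed of spice_jar above 0.7 m/s and contact force between the fingers and spice_jar below 0.05 N) or (linear speed of timer above 0.7 m/s and contact force between the fingers and timer below 0.05 N)).
It also fails if it takes over 102 s, if anything falls off the work surface, if the arm or the gripper's body presses on something with over 40 N, if the wrist force passes 120 N, or if a joint passes its speed limit or range.

### The arm

A 6-joint arm with a two-finger parallel gripper is mounted at the origin on a cart in front of the work surface, level with it; the furniture and walls round the work are solid. World frame = base frame: x ahead of the robot, y to its left, z up, the work surface at z = 0. Lengths are in m, angles in rad, forces in N, time in s.
With the tool pointing down it reaches from about 0.35 to 0.975 m from the base axis. Payload 4.9 kg.
Tool frame: the origin (TCP) lies at the very end of the fingers, on their centre line; the grasp point (between the pads) lies 19 mm behind it; z points along the fingers, y is the line along which they close (so a half turn about z gives the same grasp; the last joint's range is limited). The gripper opens to 85 mm and grips with 20 to 120 N. Pads are 22 mm wide; open, the fingers measure 114 mm over their backs; the gripper's body (76 mm by 85 mm) begins 54 mm behind the grasp point. The pads swing forward as they close: fully open they stand 13 mm farther back than shut.
Start: joints at [1.11, 0.053, 1.613, -0, 1.476, -0.119], TCP at [0.209, 0.589, 0.231] pointing down, gripper open.
Joint ranges: [-3.01, 3.01], [-1.01, 2.22], [0.06, 2.58], [-1.02, 4.17], [0.09, 2.62], [-3.14, 3.14]. Speed limits (rad/s): [2.57, 2.57, 3.14, 3.14, 3.14, 3.14].

### API

Orientations are given as a rotation vector (axis times angle).
In Python, from station import get_obs, get_image, finish_job gives the robot as it stands. The module is installed in compiled form; this text tells all that it offers.
- The arm moves only by the tool carry_out, never from a script. Its argument "rows" is a list of rows, each a list of 7 numbers: the turn, a rotation vector about the tool's x, y, z as a fraction of full scale, then the shift along the tool's x, y, z as a fraction of full scale, then the closure, from -1 (fully open) to 1 (shut). A call has 1 to 5 rows; each row is the pose to reach, as a shift and turn from the pose commanded when the call began, along the tool's axes at that moment, turning the shorter way round; what a row does not reach only later rows make up. Full scale, the value 1, is 300 mm for a shift and pi rad for a turn. A row lasts 1/10 s, in which the tool goes at most 50 mm and 8.59 degrees, less where a joint would pass 70% of its speed; a pose out of reach is approached as far as the arm can. A call with a number of a shift or a turn outside -1 to 1 is refused whole. A call with a gripper value outside its range is refused whole. The fingers move at their own pace and stop on an object; "force" is the grip in N (left out, the last holds). Time passes only in rows, so rows that repeat a pose let the fingers close. It gives the time, the measured TCP pose, the force, the opening and the grip force at its end, in the units of the state.
- get_obs(): the state, without advancing time (a new reading comes with each control period).
- get_image(name): name is "scene" or "top" or "wrist"; returns a dict with "img" (420x560x3 uint8, blue, green, red), "mtx" (3x3 intrinsics, pixels), "R" (3x3) and "t" (3): a world point X has camera coordinates R X + t. Camera axes: x right, y down, z forward; pixel columns grow to the right and rows downward; lengths in m; the calibration is good to about 2 mm. A picture is of the moment at which its call begins. There is no depth.
- finish_job(): hands the job in; it is judged then, once.
The state is a dict: "t": time; "q": joint angles; "dq": joint speeds; "effort": joint torques, N m; "tool_pos": TCP position; "tool_rot": TCP orientation; "contact_force": force on the tool from outside, world axes, zero at the start; "wrist_torque": the same for the moment, N m; "opening": finger opening in m; "grip_force": force on a finger pad.
Only numpy, scipy, OpenCV 4.12 (cv2) and the standard library are available. Lean on these libraries where they do the work, as an engineer would, in place of code of your own. Each camera call takes 0.05 s, during which the arm holds its last target. There are 200 camera calls.

## Working session

There is one attempt and no reset: what is moved stays moved. The work goes in short steps, Python scripts to look and compute and a tool call to move; the robot and the scene stay as the last step left them, time stands still between calls to the robot, and variables do not carry over. Pictures are saved under pics/ and viewed, at most 14 in all, crops included, and the job is handed in when it is done.

Besides the shell and the picture viewer there is one more tool, called after "Request:" by a JSON object that holds its "api" and its "payload", one argument or row to a line. carry_out: Moves the arm, as the interface text tells. Shift numbers are shares of 300 mm and turn numbers shares of pi rad, none past 1 either way. Its arguments: {"type":"object","properties":{"rows":{"type":"array"},"force":{"type":"number"}},"required":["rows"]}

```bash
mkdir -p pics
python3 - <<'E'
from station import *
import cv2,numpy as np,pickle
d={}
for n in("top","scene"):
    d[n]=get_image(n); cv2.imwrite(f"pics/{n}0.png",d[n]["img"])
    print(n,d[n]["mtx"].round(1).tolist(),(-d[n]["R"].T@d[n]["t"]).round(3),d[n]["R"].round(2).tolist())
pickle.dump(d,open("d0.pkl","wb"))
o=get_obs();print(o["t"],o["tool_pos"],o["tool_rot"],o["opening"])
E
```

```text
top [[427.1, 0.0, 288.7], [0.0, 427.1, 207.8], [0.0, 0.0, 1.0]] [0.354 0.005 0.877] [[-0.01, -1.0, -0.01], [-0.98, 0.01, -0.2], [0.2, 0.01, -0.98]]
scene [[527.5, 0.0, 288.1], [0.0, 527.5, 210.7], [0.0, 0.0, 1.0]] [-0.067 -0.645  0.562] [[0.77, -0.64, 0.02], [-0.31, -0.41, -0.86], [0.56, 0.65, -0.51]]
0.1 [0.20922621 0.58833839 0.23019167] [-5.34172658e-01 -3.09530064e+00  2.78635451e-03] 0.08555598575437343
```

View pics/top0.png

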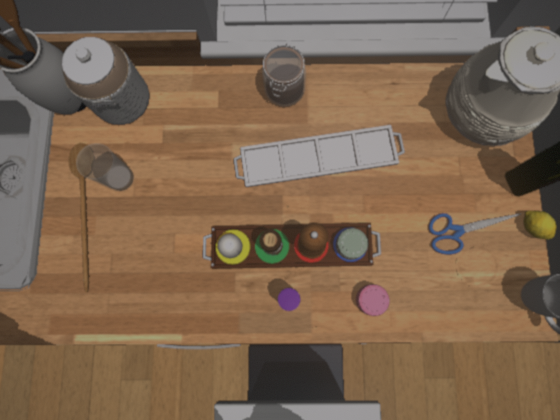

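View pics/scene0.png

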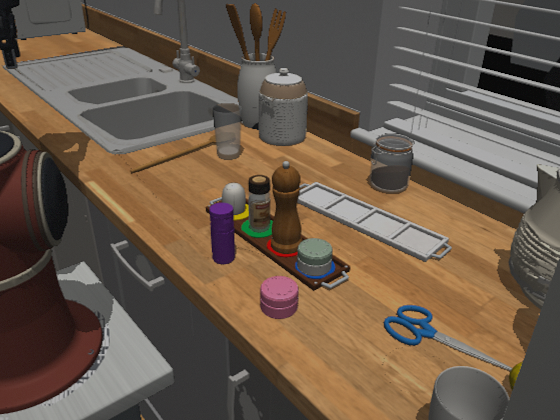

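Left to right the tray holds the shaker (232,246), the spice jar (271,245), the mill (312,242) and the timer (351,243), and the rack is the farther of the two.

- **Timer candidates:** green one at (351,243) on the blue ring, and pink one at (374,300) off the tray. The green one fits the description.
- **Jar candidates:** brown one with a dark cap at (271,245) on the green ring, and purple one at (289,299). The brown one fits.

I'll confirm both in one crop while measuring.

```bash
cat > h.py <<'E'
import cv2,numpy as np
def ray(im,px,z):
    px=np.asarray(px,float).reshape(-1,2)
    d=np.c_[px,np.ones(len(px))]@np.linalg.inv(im["mtx"]).T@im["R"]
    c=-im["R"].T@im["t"]
    return c+d*((z-c[2])/d[:,2])[:,None]
def big(m):
    return max(cv2.findContours(m.astype(np.uint8)*255,cv2.RETR_EXTERNAL,cv2.CHAIN_APPROX_NONE)[0],key=cv2.contourArea)
E
python3 - <<'E'
import pickle;from h import *
d=pickle.load(open("d0.pkl","rb"));im=d["top"];I=im["img"]
h=cv2.cvtColor(I,cv2.COLOR_BGR2HSV).astype(int);H,S,V=h[...,0],h[...,1],h[...,2]
yy,xx=np.mgrid[:420,:560]
T=(yy>215)&(yy<275)&(xx>195)&(xx<385)
def fit(name,m,z):
    c=big(m);p=ray(im,c.reshape(-1,2),z)[:,:2]*1000
    r=cv2.minAreaRect(p.astype(np.float32));print(name,np.round(r[0],1),np.round(r[1],1),round(r[2],2))
# rings at z=8mm
for n,lo,hi in(("yellow",24,34),("green",50,75),("blue",105,130),("red",-1,4)):
    m=T&(H>=lo)&(H<=hi)&(S>150)&(V>70)
    p=ray(im,np.c_[xx[m],yy[m]],.008)[:,:2].astype(np.float32)*1000
    (c,r)=cv2.minEnclosingCircle(p);print(n,m.sum(),np.round(c,1),round(r,1))
R=(yy>120)&(yy<195)&(xx>225)&(xx<410)
m=cv2.morphologyEx((R&(S<60)&(V>110)).astype(np.uint8),cv2.MORPH_OPEN,np.ones((9,9)))
m2=cv2.morphologyEx((R&(S<60)&(V>80)).astype(np.uint8),cv2.MORPH_CLOSE,np.ones((5,5)))
m2=cv2.morphologyEx(m2,cv2.MORPH_OPEN,np.ones((15,15)))
fit("rack",m2>0,.013)
t=cv2.morphologyEx((T&(V<95)&(S>70)|T&(S>150)&((H>20)|(H<5))).astype(np.uint8),cv2.MORPH_CLOSE,np.ones((25,25)))
t=cv2.morphologyEx(t,cv2.MORPH_OPEN,np.ones((15,15)))
fit("tray",t>0,.013)
vis=I.copy();
cv2.drawContours(vis,[big(m2)],-1,(255,0,255),1);cv2.drawContours(vis,[big(t)],-1,(255,255,0),1)
a=cv2.resize(vis[125:315,200:410],None,fx=3,fy=3,interpolation=cv2.INTER_CUBIC)
cv2.imwrite("pics/c1.png",a)
E
```

```text
yellow 413 [451.4 128.2] 36.0
green 0 [0. 0.] 0.0
blue 0 [0. 0.] 0.0
red 192 [451.1 -32.3] 34.9
rack [643.9 -59.2] [ 89.5 345.4] 8.31
tray [453.6   3.3] [ 89.1 335.9] 0.82
```

View pics/c1.png

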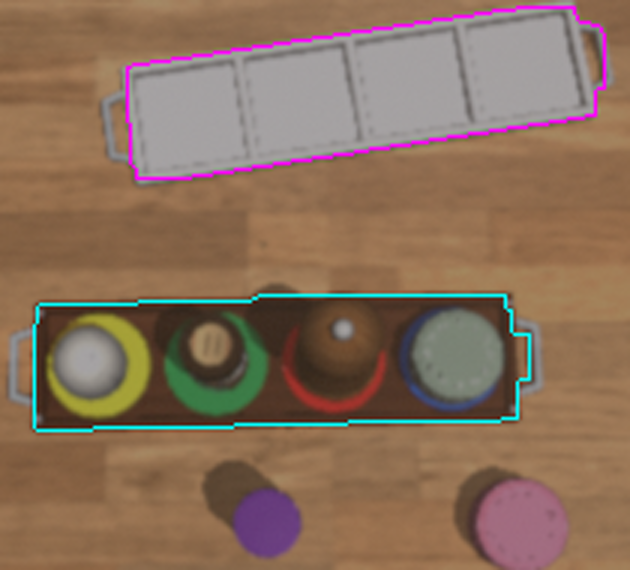

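The crop confirms it. The pale green timer on the blue ring at crop (457,354) and the dark-capped jar on the green ring at (211,344) are the ones meant. The purple jar (267,522) and the pink timer (521,524) stay. Other crop positions: shaker (90,360), mill knob (344,328), and rack corners (127,66), (577,8), (597,115), (137,181).

Run:
```python
import pickle;from h import *
d=pickle.load(open("d0.pkl","rb"));im=d["top"];I=im["img"]
f=lambda p,z:ray(im,(np.array(p)+.5)/3-.5+[200,125],z)[:,:2]*1000
for n,p,z in(("shaker",(90,360),.038),("jar",(211,344),.113),("mill",(344,328),.178),("timer",(457,354),.050),("yel",(99,365),.008),("gre",(217,364),.008),("red",(335,360),.008),("blu",(452,358),.008)):
    print(n,f([p],z).round(1))
r=f([(127,66),(577,8),(597,115),(137,181)],.013);print(r.round(1))
c=r.mean(0);print("rack c",c,"sizes",np.linalg.norm(np.diff(np.r_[r,r[:1]],axis=0),axis=1))
v=(r[0]-r[1])+(r[3]-r[2]);a=np.arctan2(-v[0],v[1]);print("yaw deg",np.degrees(a))
for y in(120,40,-40,-120):print(y,(c+y*np.array([-np.sin(a),np.cos(a)])).round(1))
from scipy.spatial.transform import Rotation as Ro
from station import get_obs
o=get_obs();print(Ro.from_rotvec(o["tool_rot"]).as_matrix().round(3))
```

```text
shaker [[451.4 129.3]]
jar [[451.7  45.7]]
mill [[451.6 -30.8]]
timer [[ 451.9 -110.1]]
yel [[451.4 127.5]]
gre [[451.4  47.2]]
red [[453.5 -33. ]]
blu [[ 454.2 -112.5]]
[[ 663.3  110.9]
 [ 703.2 -209.9]
 [ 623.5 -219.5]
 [ 579.   102.7]]
rack c [642.27163049 -53.93858237] sizes [323.25516998  80.26541653 325.23106657  84.62492881]
yaw deg 7.483954594733535
120 [626.6  65. ]
40 [637.1 -14.3]
-40 [647.5 -93.6]
-120 [ 657.9 -172.9]
[[-0.942  0.335 -0.001]
 [ 0.335  0.942 -0.002]
 [ 0.    -0.002 -1.   ]]
```

Request:
{"api": "carry_out", "payload": {
  "rows": [
    [0, 0, 0.23, -0.5, -0.62, 0, -1],
    [0, 0, 0.23, -0.5, -0.62, 0, -1],
    [0, 0, 0.23, -0.5, -0.62, 0, -1],
    [0, 0, 0.23, -0.5, -0.62, 0, -1],
    [0, 0, 0.23, -0.5, -0.62, 0, -1]
  ],
  "force": 40
}}

```text
t: 0.6
tool_pos: [0.2886, 0.361, 0.2307]
tool_rot: [1.602, 2.702, -0.001]
contact_force: [0.5, 0.2, 0.5]
opening: 0.0854
grip_force: 0.0
```

```bash
cat > go.py <<'E'
# usage: go.py x y z yaw(deg of tool x axis) [mm] -> row numbers
import sys,numpy as np
from station import get_obs
from scipy.spatial.transform import Rotation as R
o=get_obs();r=R.from_rotvec(o["tool_rot"]);p=o["tool_pos"]*1000
x,y,z,w=map(float,sys.argv[1:5]);c,s=np.cos(np.radians(w)),np.sin(np.radians(w))
T=R.from_matrix(np.array([[c,s,0],[s,-c,0],[0,0,-1]]))
print("t",o["t"],"pos",p.round(1),"open",round(o["opening"]*1e3,1),"grip",o["grip_force"],"F",o["contact_force"].round(1),"q",o["q"].round(2))
print("turn",((r.inv()*T).as_rotvec()/np.pi).round(4),"shift",(r.inv().apply(np.array([x,y,z])-p)/300).round(4))
E
python3 go.py 452 -110 150 91
```

```text
t 0.6 pos [288.6 361.  230.7] open 85.4 grip 0.0 F [0.5 0.2 0.5] q [ 0.74 -0.35  1.98 -0.    1.52  0.23]
turn [-1.000e-04  3.000e-04  1.538e-01] shift [-1.6385 -0.2753  0.2701]
```

Request:
{"api": "carry_out", "payload": {
  "rows": [
    [0, 0, 0.154, -0.8, -0.14, 0, -1],
    [0, 0, 0.154, -0.8, -0.14, 0, -1],
    [0, 0, 0.154, -0.8, -0.14, 0, -1],
    [0, 0, 0.154, -0.8, -0.14, 0, -1],
    [0, 0, 0.154, -0.8, -0.14, 0, -1]
  ]
}}

```text
t: 1.1
tool_pos: [0.3681, 0.1309, 0.231]
tool_rot: [2.197, 2.245, 0.0]
contact_force: [0.5, 0.0, -0.1]
opening: 0.0853
grip_force: 0.0
```

```bash
python3 go.py 452 -110 230 91
```

```text
t 1.1 pos [368.1 130.9 231. ] open 85.3 grip 0.0 F [ 0.5  0.  -0.1] q [ 0.15 -0.56  2.12 -0.    1.58  0.13]
turn [0.0001 0.     0.0013] shift [-0.8089  0.2622  0.0035]
```

Request:
{"api": "carry_out", "payload": {
  "rows": [
    [0, 0, 0, -0.81, 0.262, 0, -1],
    [0, 0, 0, -0.81, 0.262, 0, -1],
    [0, 0, 0, -0.81, 0.262, 0, -1],
    [0, 0, 0, -0.81, 0.262, 0, -1],
    [0, 0, 0, -0.81, 0.262, 0, -1]
  ]
}}

```text
t: 1.6
tool_pos: [0.4504, -0.1052, 0.231]
tool_rot: [-2.197, -2.246, -0.0]
contact_force: [0.8, 0.1, 0.3]
opening: 0.0853
grip_force: 0.0
```

Request:
{"api": "carry_out", "payload": {
  "rows": [
    [0, 0, 0, 0, 0.01, 0, -1],
    [0, 0, 0, 0, 0.01, 0, -1],
    [0, 0, 0, 0, 0.01, 0, -1]
  ]
}}

```text
t: 1.9
tool_pos: [0.453, -0.1021, 0.2308]
tool_rot: [-2.194, -2.247, 0.0]
contact_force: [-0.1, 0.8, -0.0]
opening: 0.0852
grip_force: 0.0
```

```bash
python3 go.py 452 -110 17 91
python3 - <<'E'
from station import *
import cv2,pickle
im=get_image("wrist");cv2.imwrite("pics/w1.png",im["img"]);pickle.dump(im,open("w1.pkl","wb"))
print((-im["R"].T@im["t"]).round(3))
E
```

```text
t 1.9 pos [ 453.  -102.1  230.8] open 85.2 grip 0.0 F [-0.1  0.8 -0. ] q [-0.38 -0.35  1.97  0.    1.52 -0.41]
turn [-0.0003 -0.0002  0.0019] shift [-0.0267 -0.0034  0.7127]
[ 0.452 -0.021  0.374]
```

View pics/w1.png

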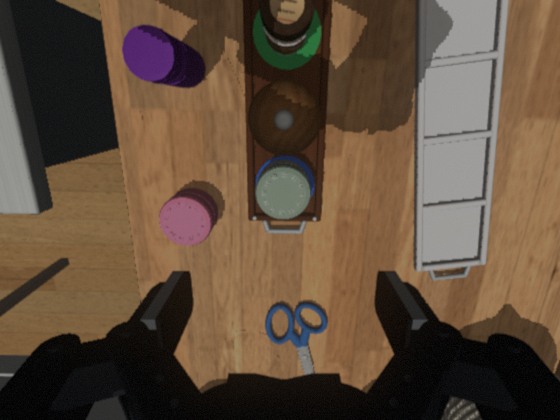

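Wrist view: timer top centre (284,192), mill knob (285,120), jar disc (287,11). Rack right-end outer corners are about (416,269) and (486,264), and its top edges about (417,80) and (497,90).

Run:
```python
import pickle;from h import *
im=pickle.load(open("w1.pkl","rb"))
for n,p,z in(("timer",(284,192),.05),("mill",(285,120),.178),("jar",(287,11),.113),("rack",(416,269),.013),("rack",(486,264),.013),("div-40/-120",(418.5,207),.013),("",(488,201),.013),("div0",(420,143),.013),("",(493,134),.013)):
    print(n,(ray(im,[p],z)[0,:2]*1000).round(1))
```

```text
timer [ 454.3 -109.9]
mill [452.9 -30.8]
jar [452.8  41.1]
rack [ 624.5 -217.4]
rack [ 711.8 -208.3]
div-40/-120 [ 614.8 -134.8]
 [ 695.6 -125.5]
div0 [604.7 -60.1]
 [683.8 -48.5]
```

Request:
{"api": "carry_out", "payload": {
  "rows": [
    [0, 0, 0, -0.027, 0, 0.15, -1],
    [0, 0, 0, -0.027, 0, 0.31, -1],
    [0, 0, 0, -0.027, 0, 0.47, -1],
    [0, 0, 0, -0.027, 0, 0.58, -1],
    [0, 0, 0, -0.027, 0, 0.6, -1]
  ]
}}

```text
t: 2.45
tool_pos: [0.4498, -0.1081, 0.0467]
tool_rot: [-2.187, -2.243, 0.005]
contact_force: [-0.5, 0.5, -0.7]
opening: 0.0855
grip_force: 0.0
```

Request:
{"api": "carry_out", "payload": {
  "rows": [
    [0, 0, 0, 0, 0, 0.06, -1],
    [0, 0, 0, 0, 0, 0.112, -1],
    [0, 0, 0, 0, 0, 0.112, -1],
    [0, 0, 0, 0, 0, 0.112, 0.2],
    [0, 0, 0, 0, 0, 0.112, 0.4]
  ]
}}

```text
t: 2.95
tool_pos: [0.4549, -0.1113, 0.0197]
tool_rot: [2.193, 2.245, 0.001]
contact_force: [-0.1, 1.5, 31.4]
opening: 0.0591
grip_force: 31.3
```

Request:
{"api": "carry_out", "payload": {
  "rows": [
    [0, 0, 0, 0, 0, 0, 1],
    [0, 0, 0, 0, 0, 0, 1],
    [0, 0, 0, 0, 0, 0, 1],
    [0, 0, 0, 0, 0, 0, 1],
    [0, 0, 0, 0, 0, 0, 1]
  ]
}}

```text
t: 3.45
tool_pos: [0.4553, -0.1114, 0.0199]
tool_rot: [2.194, 2.245, 0.003]
contact_force: [-1.6, 2.7, 6.4]
opening: 0.0592
grip_force: 43.9
```

```bash
python3 go.py 628 66 230 97.5
```

```text
t 3.45 pos [ 455.3 -111.4   19.9] open 59.2 grip 43.87603551149368 F [-1.6  2.7  6.4] q [-0.4  -0.09  2.13  0.    1.09 -0.42]
turn [ 0.001   0.0003 -0.0344] shift [ 0.5775  0.5914 -0.6989]
```

Request:
{"api": "carry_out", "payload": {
  "rows": [
    [0, 0, 0, 0, 0, -0.05, 1],
    [0, 0, 0, 0, 0, -0.15, 1],
    [0, 0, 0, 0, 0, -0.3, 1],
    [0, 0, 0, 0, 0, -0.45, 1],
    [0, 0, 0, 0, 0, -0.6, 1]
  ]
}}

```text
t: 3.95
tool_pos: [0.4531, -0.1108, 0.1995]
tool_rot: [2.196, 2.246, 0.0]
contact_force: [1.9, -0.6, -1.3]
opening: 0.0589
grip_force: 43.6
```

Request:
{"api": "carry_out", "payload": {
  "rows": [
    [0, 0, -0.036, 0.05, 0.05, -0.12, 1],
    [0, 0, -0.036, 0.15, 0.15, -0.12, 1],
    [0, 0, -0.036, 0.25, 0.25, -0.12, 1],
    [0, 0, -0.036, 0.36, 0.36, -0.12, 1],
    [0, 0, -0.036, 0.44, 0.44, -0.12, 1]
  ]
}}

```text
t: 4.45
tool_pos: [0.5838, 0.0259, 0.2339]
tool_rot: [2.064, 2.368, 0.001]
contact_force: [-0.2, 0.2, -1.8]
opening: 0.0588
grip_force: 43.7
```

```bash
python3 go.py 628 66 230 97.5
```

```text
t 4.45 pos [583.8  25.9 233.9] open 58.8 grip 43.71110290288925 F [-0.2  0.2 -1.8] q [-0.08 -0.05  1.71  0.    1.48 -0.22]
turn [ 0.0002 -0.0001  0.0019] shift [0.1122 0.1642 0.0132]
```

Request:
{"api": "carry_out", "payload": {
  "rows": [
    [0, 0, 0, 0.07, 0.1, 0, 1],
    [0, 0, 0, 0.112, 0.164, 0.02, 1],
    [0, 0, 0, 0.112, 0.164, 0.15, 1],
    [0, 0, 0, 0.112, 0.164, 0.3, 1],
    [0, 0, 0, 0.112, 0.164, 0.4, 1]
  ]
}}

```text
t: 4.95
tool_pos: [0.6252, 0.0642, 0.1103]
tool_rot: [-2.063, -2.365, 0.004]
contact_force: [-0.2, 0.4, -2.4]
opening: 0.059
grip_force: 43.8
```

Request:
{"api": "carry_out", "payload": {
  "rows": [
    [0, 0, 0, 0, 0, 0.06, 1],
    [0, 0, 0, 0, 0, 0.12, 1],
    [0, 0, 0, 0, 0, 0.18, 1],
    [0, 0, 0, 0, 0, 0.22, 1],
    [0, 0, 0, 0, 0, 0.22, 1]
  ]
}}

```text
t: 5.45
tool_pos: [0.6257, 0.0638, 0.0459]
tool_rot: [-2.064, -2.365, 0.003]
contact_force: [-0.0, -0.1, -1.6]
opening: 0.0591
grip_force: 43.8
```

```bash
python3 go.py 628 66 17 97.5
```

```text
t 5.45 pos [625.7  63.8  45.9] open 59.1 grip 43.76156575977802 F [-0.  -0.1 -1.6] q [-0.02  0.24  1.73  0.    1.17 -0.15]
turn [-0.0009 -0.0001  0.0015] shift [0.0061 0.0087 0.0964]
```

Request:
{"api": "carry_out", "payload": {
  "rows": [
    [0, 0, 0, 0.006, 0.008, 0.04, 1],
    [0, 0, 0, 0.006, 0.008, 0.07, 1],
    [0, 0, 0, 0.006, 0.008, 0.085, 1],
    [0, 0, 0, 0.006, 0.008, 0.092, 1],
    [0, 0, 0, 0.006, 0.008, 0.096, 1]
  ]
}}

```text
t: 5.95
tool_pos: [0.629, 0.066, 0.0188]
tool_rot: [-2.066, -2.367, 0.0]
contact_force: [-0.1, 0.9, -2.0]
opening: 0.0587
grip_force: 43.8
```

```bash
python3 go.py 628 66 17 97.5
```

```text
t 5.95 pos [629.   66.   18.8] open 58.7 grip 43.761369958519936 F [-0.1  0.9 -2. ] q [-0.01  0.28  1.73  0.    1.13 -0.15]
turn [-0.     -0.      0.0015] shift [ 0.0005 -0.0032  0.006 ]
```

Request:
{"api": "carry_out", "payload": {
  "rows": [
    [0, 0, 0, 0, 0, 0.005, 1],
    [0, 0, 0, 0, 0, 0.009, 1],
    [0, 0, 0, 0, 0, 0.009, 1]
  ]
}}

```text
t: 6.25
tool_pos: [0.6293, 0.066, 0.017]
tool_rot: [2.065, 2.367, 0.001]
contact_force: [-1.5, -0.5, 1.7]
opening: 0.0589
grip_force: 43.8
```

Contact begins (the force shifted from -2 to +1.7 N). Release slowly and retreat.

Request:
{"api": "carry_out", "payload": {
  "rows": [
    [0, 0, 0, 0, 0, 0.002, 0.2],
    [0, 0, 0, 0, 0, 0, 0],
    [0, 0, 0, 0, 0, 0, -0.4],
    [0, 0, 0, 0, 0, 0, -1],
    [0, 0, 0, 0, 0, 0, -1]
  ]
}}

```text
t: 6.75
tool_pos: [0.629, 0.066, 0.016]
tool_rot: [2.066, 2.367, 0.0]
contact_force: [-0.7, 0.5, 0.6]
opening: 0.0849
grip_force: 0.0
```

Request:
{"api": "carry_out", "payload": {
  "rows": [
    [0, 0, 0, 0, 0, -0.05, -1],
    [0, 0, 0, 0, 0, -0.15, -1],
    [0, 0, 0, 0, 0, -0.3, -1],
    [0, 0, 0, 0, 0, -0.46, -1],
    [0, 0, 0, 0, 0, -0.62, -1]
  ]
}}

```text
t: 7.25
tool_pos: [0.6287, 0.066, 0.205]
tool_rot: [2.065, 2.367, 0.001]
contact_force: [0.2, -0.6, 0.9]
opening: 0.0853
grip_force: 0.0
```

```bash
python3 go.py 452 129 230 91
python3 - <<'E'
from station import *
import cv2,pickle
im=get_image("top");pickle.dump(im,open("t2.pkl","wb"))
cv2.imwrite("pics/t2.png",cv2.resize(im["img"][100:280,180:420],None,fx=3,fy=3,interpolation=cv2.INTER_CUBIC))
E
```

```text
t 7.25 pos [628.7  66.  205. ] open 85.3 grip 0.0 F [ 0.2 -0.6  0.9] q [-0.01  0.09  1.62 -0.    1.43 -0.15]
turn [0.0002 0.     0.0376] shift [ 0.2878 -0.5551 -0.0837]
```

View pics/t2.png

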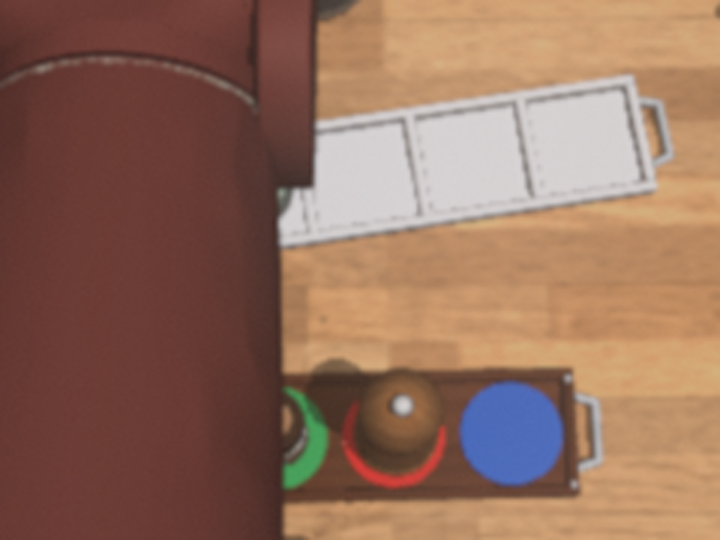

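The picture shows the blue pad bare and the mill knob at (400,405); the arm hides the placed timer. Next is the shaker.

Request:
{"api": "carry_out", "payload": {
  "rows": [
    [0, 0, 0.0376, 0.07, -0.13, 0, -1],
    [0, 0, 0.0376, 0.14, -0.28, 0, -1],
    [0, 0, 0.0376, 0.22, -0.42, 0, -1],
    [0, 0, 0.0376, 0.288, -0.555, 0, -1],
    [0, 0, 0.0376, 0.288, -0.555, 0, -1]
  ]
}}

```text
t: 7.8
tool_pos: [0.4479, 0.1304, 0.2016]
tool_rot: [-2.198, -2.243, 0.001]
contact_force: [0.1, -0.8, 0.2]
opening: 0.0858
grip_force: 0.0
```

```bash
python3 go.py 452 129 21 91
python3 - <<'E'
from station import *
import cv2,pickle
im=get_image("wrist");pickle.dump(im,open("w2.pkl","wb"));cv2.imwrite("pics/w2.png",im["img"])
E
```

```text
t 7.8 pos [447.9 130.4 201.6] open 85.8 grip 0.0 F [ 0.1 -0.8  0.2] q [ 0.12 -0.32  2.    0.    1.46  0.1 ]
turn [-0.0004 -0.0002  0.001 ] shift [-0.0053  0.0142  0.6021]
```

View pics/w2.png

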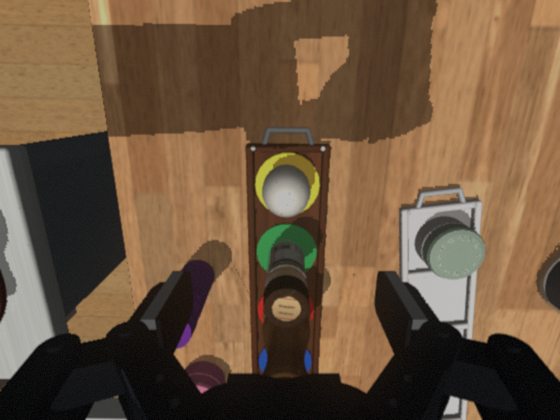

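The timer stands in the leftmost compartment (top at about (455,252)). The shaker's centre is (287,191), the jar disc (287,309), and the rack's left corners (401,208) and (480,200).

Run:
```python
import pickle;from h import *
im=pickle.load(open("w2.pkl","rb"))
for n,p,z in(("shaker",(287,191),.038),("jar",(287,309),.113),("timer",(455,252),.047),("rack",(401,208),.013),("rack",(480,200),.013)):
    print(n,(ray(im,[p],z)[0,:2]*1000).round(1))
```

```text
shaker [451.9 128.4]
jar [453.2  44.5]
timer [626.   69.5]
rack [577.4 104.9]
rack [661.7 115.8]
```

Request:
{"api": "carry_out", "payload": {
  "rows": [
    [0, 0, 0, 0, 0.003, 0.1, -1],
    [0, 0, 0, 0, 0.003, 0.25, -1],
    [0, 0, 0, 0, 0.003, 0.38, -1],
    [0, 0, 0, 0, 0.003, 0.46, -1],
    [0, 0, 0, 0, 0.003, 0.48, -1]
  ]
}}

```text
t: 8.35
tool_pos: [0.4518, 0.1284, 0.0553]
tool_rot: [-2.2, -2.238, 0.007]
contact_force: [-0.5, -0.2, -0.2]
opening: 0.0855
grip_force: 0.0
```

```bash
python3 go.py 452.5 129 21 91
```

```text
t 8.35 pos [451.8 128.4  55.3] open 85.5 grip 0.0 F [-0.5 -0.2 -0.2] q [ 0.12 -0.14  2.11 -0.    1.18  0.1 ]
turn [-0.0017  0.0002 -0.0002] shift [0.002  0.0031 0.1143]
```

Request:
{"api": "carry_out", "payload": {
  "rows": [
    [0, 0, 0, 0, 0.002, 0.06, -1],
    [0, 0, 0, 0, 0.002, 0.112, -1],
    [0, 0, 0, 0, 0.002, 0.112, -1],
    [0, 0, 0, 0, 0.002, 0.112, 0.2],
    [0, 0, 0, 0, 0.002, 0.112, 0.5]
  ]
}}

```text
t: 8.85
tool_pos: [0.4555, 0.1292, 0.0265]
tool_rot: [2.201, 2.239, 0.004]
contact_force: [-0.4, -0.1, 0.1]
opening: 0.059
grip_force: 0.0
```

Request:
{"api": "carry_out", "payload": {
  "rows": [
    [0, 0, 0, 0, 0, 0, 1],
    [0, 0, 0, 0, 0, 0, 1],
    [0, 0, 0, 0, 0, 0, 1],
    [0, 0, 0, 0, 0, 0, 1]
  ]
}}

```text
t: 9.25
tool_pos: [0.4551, 0.1292, 0.0266]
tool_rot: [2.2, 2.24, 0.003]
contact_force: [-2.8, -1.0, 6.2]
opening: 0.0452
grip_force: 40.7
```

Request:
{"api": "carry_out", "payload": {
  "rows": [
    [0, 0, 0, 0, 0, -0.05, 1],
    [0, 0, 0, 0, 0, -0.15, 1],
    [0, 0, 0, 0, 0, -0.3, 1],
    [0, 0, 0, 0, 0, -0.45, 1],
    [0, 0, 0, 0, 0, -0.6, 1]
  ]
}}

```text
t: 9.75
tool_pos: [0.4535, 0.1291, 0.2069]
tool_rot: [2.201, 2.24, 0.001]
contact_force: [0.4, -0.2, -0.8]
opening: 0.0446
grip_force: 41.2
```

```bash
python3 go.py 658.5 -172 230 97.5
```

```text
t 9.75 pos [453.5 129.1 206.9] open 44.6 grip 41.16366090020165 F [ 0.4 -0.2 -0.8] q [ 0.12 -0.31  1.99 -0.    1.47  0.1 ]
turn [ 0.0004 -0.     -0.036 ] shift [-1.0154  0.6656 -0.0762]
```

Request:
{"api": "carry_out", "payload": {
  "rows": [
    [0, 0, -0.036, -0.08, 0.07, 0, 1],
    [0, 0, -0.036, -0.2, 0.17, 0, 1],
    [0, 0, -0.036, -0.33, 0.26, 0, 1],
    [0, 0, -0.036, -0.46, 0.34, 0, 1],
    [0, 0, -0.036, -0.58, 0.42, 0, 1]
  ]
}}

```text
t: 10.25
tool_pos: [0.5838, -0.0445, 0.2053]
tool_rot: [2.071, 2.361, 0.001]
contact_force: [0.9, 0.1, -0.7]
opening: 0.044
grip_force: 41.2
```

```bash
python3 go.py 658.5 -172 100 97.5
```

```text
t 10.25 pos [583.8 -44.5 205.3] open 44.0 grip 41.1749014898669 F [ 0.9  0.1 -0.7] q [-0.2  -0.02  1.73 -0.    1.43 -0.33]
turn [ 0.0004  0.0001 -0.0002] shift [-0.4535  0.1912  0.3515]
```

Request:
{"api": "carry_out", "payload": {
  "rows": [
    [0, 0, 0, -0.14, 0.06, 0, 1],
    [0, 0, 0, -0.28, 0.12, 0.03, 1],
    [0, 0, 0, -0.4, 0.17, 0.1, 1],
    [0, 0, 0, -0.453, 0.191, 0.22, 1],
    [0, 0, 0, -0.453, 0.191, 0.33, 1]
  ]
}}

```text
t: 10.75
tool_pos: [0.6587, -0.1729, 0.1055]
tool_rot: [2.073, 2.357, 0.001]
contact_force: [0.0, 0.1, -1.0]
opening: 0.0446
grip_force: 41.2
```

```bash
python3 go.py 658.5 -172 30 97.5
```

```text
t 10.75 pos [ 658.7 -172.9  105.5] open 44.6 grip 41.16266806202475 F [ 0.   0.1 -1. ] q [-0.37  0.28  1.58 -0.    1.28 -0.49]
turn [ 0.0007  0.0006 -0.0009] shift [ 0.0036 -0.0009  0.2516]
```

Request:
{"api": "carry_out", "payload": {
  "rows": [
    [0, 0, 0, 0, 0, 0.08, 1],
    [0, 0, 0, 0, 0, 0.15, 1],
    [0, 0, 0, 0, 0, 0.21, 1],
    [0, 0, 0, 0, 0, 0.235, 1],
    [0, 0, 0, 0, 0, 0.235, 1]
  ]
}}

```text
t: 11.25
tool_pos: [0.6567, -0.1696, 0.0341]
tool_rot: [-2.07, -2.361, 0.001]
contact_force: [0.4, 0.7, -1.9]
opening: 0.0447
grip_force: 41.2
```

Request:
{"api": "carry_out", "payload": {
  "rows": [
    [0, 0, 0, 0, 0, 0.006, 1],
    [0, 0, 0, 0, 0, 0.012, 1],
    [0, 0, 0, 0, 0, 0.012, 1]
  ]
}}

```text
t: 11.55
tool_pos: [0.658, -0.1701, 0.0325]
tool_rot: [2.071, 2.361, 0.001]
contact_force: [0.1, -0.4, -1.9]
opening: 0.0448
grip_force: 41.2
```

Request:
{"api": "carry_out", "payload": {
  "rows": [
    [0, 0, 0, 0, 0, 0.008, 1],
    [0, 0, 0, 0, 0, 0.016, 1],
    [0, 0, 0, 0, 0, 0.016, 1]
  ]
}}

```text
t: 11.85
tool_pos: [0.657, -0.1698, 0.0262]
tool_rot: [-2.071, -2.361, 0.0]
contact_force: [0.0, -0.0, -1.2]
opening: 0.0447
grip_force: 41.2
```

Request:
{"api": "carry_out", "payload": {
  "rows": [
    [0, 0, 0, 0, 0, 0.005, 1],
    [0, 0, 0, 0, 0, 0.01, 1],
    [0, 0, 0, 0, 0, 0.01, 1]
  ]
}}

```text
t: 12.15
tool_pos: [0.6574, -0.17, 0.0238]
tool_rot: [2.072, 2.362, 0.0]
contact_force: [0.7, 0.1, -1.3]
opening: 0.0448
grip_force: 41.2
```

Request:
{"api": "carry_out", "payload": {
  "rows": [
    [0, 0, 0, 0, 0, 0.003, 1],
    [0, 0, 0, 0, 0, 0.005, 1],
    [0, 0, 0, 0, 0, 0.005, 1]
  ]
}}

```text
t: 12.45
tool_pos: [0.6575, -0.1701, 0.0237]
tool_rot: [-2.072, -2.362, 0.0]
contact_force: [-3.0, 1.5, 5.8]
opening: 0.0449
grip_force: 42.0
```

Contact. Release and retreat.

Request:
{"api": "carry_out", "payload": {
  "rows": [
    [0, 0, 0, 0, 0, 0, 0.4],
    [0, 0, 0, 0, 0, 0, 0.1],
    [0, 0, 0, 0, 0, 0, -0.4],
    [0, 0, 0, 0, 0, 0, -1],
    [0, 0, 0, 0, 0, 0, -1]
  ]
}}

```text
t: 12.95
tool_pos: [0.6573, -0.1699, 0.0219]
tool_rot: [-2.072, -2.362, 0.0]
contact_force: [-0.1, -0.5, 0.3]
opening: 0.0847
grip_force: 0.0
```

Request:
{"api": "carry_out", "payload": {
  "rows": [
    [0, 0, 0, 0, 0, -0.05, -1],
    [0, 0, 0, 0, 0, -0.15, -1],
    [0, 0, 0, 0, 0, -0.3, -1],
    [0, 0, 0, 0, 0, -0.46, -1],
    [0, 0, 0, 0, 0, -0.62, -1]
  ]
}}

```text
t: 13.45
tool_pos: [0.6571, -0.1698, 0.211]
tool_rot: [2.071, 2.361, 0.0]
contact_force: [-0.2, -0.0, 0.6]
opening: 0.0852
grip_force: 0.0
```

```bash
python3 go.py 453 45 215 91
```

```text
t 13.45 pos [ 657.1 -169.8  211. ] open 85.2 grip 0.0 F [-0.2 -0.   0.6] q [-0.36  0.19  1.5  -0.    1.45 -0.49]
turn [0.0002 0.0001 0.0361] shift [ 0.7987 -0.5812 -0.0138]
```

Request:
{"api": "carry_out", "payload": {
  "rows": [
    [0, 0, 0.036, 0.12, -0.09, -0.01, -1],
    [0, 0, 0.036, 0.25, -0.18, -0.01, -1],
    [0, 0, 0.036, 0.38, -0.28, -0.01, -1],
    [0, 0, 0.036, 0.51, -0.37, -0.01, -1],
    [0, 0, 0.036, 0.63, -0.46, -0.01, -1]
  ]
}}

```text
t: 13.95
tool_pos: [0.4945, 0.0007, 0.2123]
tool_rot: [2.201, 2.24, 0.002]
contact_force: [0.8, 0.9, 0.7]
opening: 0.0855
grip_force: 0.0
```

```bash
python3 go.py 453 44.5 215 91
```

```text
t 13.95 pos [494.5   0.7 212.3] open 85.5 grip 0.0 F [0.8 0.9 0.7] q [-0.15 -0.26  1.93  0.    1.46 -0.17]
turn [ 0.0005 -0.      0.    ] shift [ 0.1483 -0.1359 -0.0093]
```

Request:
{"api": "carry_out", "payload": {
  "rows": [
    [0, 0, 0, 0.14, -0.13, 0, -1],
    [0, 0, 0, 0.14, -0.13, 0, -1],
    [0, 0, 0, 0.14, -0.13, 0, -1]
  ]
}}

```text
t: 14.25
tool_pos: [0.4558, 0.0416, 0.2124]
tool_rot: [2.198, 2.242, 0.002]
contact_force: [-0.3, -0.4, 0.1]
opening: 0.0849
grip_force: 0.0
```

```bash
python3 go.py 453 44.5 64 91
python3 - <<'E'
from station import *
from h import *
import pickle
im=get_image("wrist");I=im["img"];pickle.dump(im,open("w3.pkl","wb"));cv2.imwrite("pics/w3.png",I)
E
```

```text
t 14.25 pos [455.8  41.6 212.4] open 84.9 grip 0.0 F [-0.3 -0.4  0.1] q [-0.07 -0.36  2.01 -0.    1.49 -0.09]
turn [0.0008 0.0002 0.0007] shift [ 0.0101 -0.0104  0.4945]
```

View pics/w3.png

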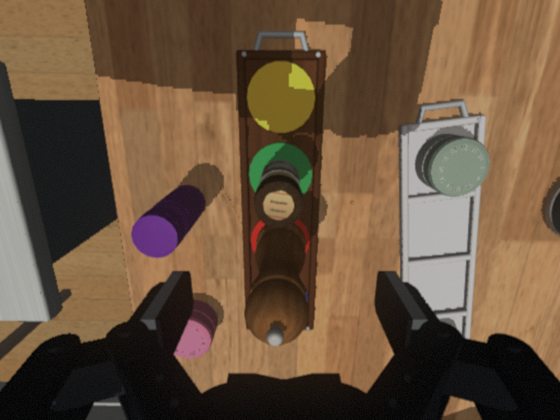

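The jar disc is at (279,205), the mill knob at (276,338), and the timer still stands well inside its compartment at (457,166).

Run:
```python
import pickle;from h import *
im=pickle.load(open("w3.pkl","rb"))
for n,p,z in(("jar",(279,205),.113),("mill",(276,338),.175),("timer",(457,166),.047)):
    print(n,(ray(im,[p],z)[0,:2]*1000).round(1))
```

```text
jar [453.1  45.2]
mill [452.8 -31.1]
timer [625.7  67.2]
```

Request:
{"api": "carry_out", "payload": {
  "rows": [
    [0, 0, 0, 0.01, -0.008, 0.08, -1],
    [0, 0, 0, 0.01, -0.008, 0.2, -1],
    [0, 0, 0, 0.01, -0.008, 0.27, -1],
    [0, 0, 0, 0.01, -0.008, 0.3, -1],
    [0, 0, 0, 0.01, -0.008, 0.3, -1]
  ]
}}

```text
t: 14.8
tool_pos: [0.4536, 0.0429, 0.1202]
tool_rot: [-2.202, -2.238, 0.003]
contact_force: [-0.3, -0.2, 0.3]
opening: 0.0855
grip_force: 0.0
```

```bash
python3 go.py 453 44.5 64 91
```

```text
t 14.8 pos [453.6  42.9 120.2] open 85.5 grip 0.0 F [-0.3 -0.2  0.3] q [-0.07 -0.27  2.1  -0.    1.31 -0.09]
turn [-0.0008 -0.     -0.0004] shift [ 0.0053 -0.0015  0.1872]
```

Request:
{"api": "carry_out", "payload": {
  "rows": [
    [0, 0, 0, 0.006, 0, 0.08, -1],
    [0, 0, 0, 0.006, 0, 0.15, -1],
    [0, 0, 0, 0.006, 0, 0.185, -1],
    [0, 0, 0, 0.006, 0, 0.185, 0],
    [0, 0, 0, 0.006, 0, 0.185, 0.3]
  ]
}}

```text
t: 15.3
tool_pos: [0.4548, 0.0453, 0.067]
tool_rot: [2.201, 2.24, 0.002]
contact_force: [0.2, -0.1, -0.0]
opening: 0.0591
grip_force: 0.0
```

Request:
{"api": "carry_out", "payload": {
  "rows": [
    [0, 0, 0, 0, 0, 0, 1],
    [0, 0, 0, 0, 0, 0, 1],
    [0, 0, 0, 0, 0, 0, 1],
    [0, 0, 0, 0, 0, 0, 1],
    [0, 0, 0, 0, 0, 0, 1]
  ]
}}

```text
t: 15.8
tool_pos: [0.4548, 0.0454, 0.0674]
tool_rot: [2.2, 2.24, 0.002]
contact_force: [-1.9, -0.5, 5.3]
opening: 0.0402
grip_force: 40.3
```

Request:
{"api": "carry_out", "payload": {
  "rows": [
    [0, 0, 0, 0, 0, -0.05, 1],
    [0, 0, 0, 0, 0, -0.12, 1],
    [0, 0, 0, 0, 0, -0.22, 1],
    [0, 0, 0, 0, 0, -0.32, 1],
    [0, 0, 0, 0, 0, -0.35, 1]
  ]
}}

```text
t: 16.3
tool_pos: [0.4556, 0.0455, 0.1743]
tool_rot: [2.198, 2.238, 0.007]
contact_force: [0.4, -0.5, -1.9]
opening: 0.04
grip_force: 40.2
```

```bash
python3 go.py 648.5 -92.5 170 97.5
```

```text
t 16.3 pos [455.6  45.5 174.3] open 40.0 grip 40.16947790980339 F [ 0.4 -0.5 -1.9] q [-0.06 -0.33  2.05  0.    1.41 -0.08]
turn [ 0.002   0.0003 -0.036 ] shift [-0.4712  0.6347  0.0187]
```

Request:
{"api": "carry_out", "payload": {
  "rows": [
    [0, 0, -0.036, -0.02, 0.08, 0, 1],
    [0, 0, -0.036, -0.08, 0.2, 0, 1],
    [0, 0, -0.036, -0.18, 0.32, 0, 1],
    [0, 0, -0.036, -0.28, 0.43, 0, 1],
    [0, 0, -0.036, -0.38, 0.54, 0, 1]
  ]
}}

```text
t: 16.8
tool_pos: [0.6183, -0.0666, 0.1688]
tool_rot: [-2.07, -2.361, 0.001]
contact_force: [0.3, 0.7, -0.5]
opening: 0.0403
grip_force: 40.4
```

```bash
python3 go.py 648.5 -92.5 100 97.5
```

```text
t 16.8 pos [618.3 -66.6 168.8] open 40.3 grip 40.404633432626724 F [ 0.3  0.7 -0.5] q [-0.23  0.09  1.68  0.    1.37 -0.36]
turn [-0.0006 -0.0003  0.    ] shift [-0.0991  0.0891  0.2289]
```

Request:
{"api": "carry_out", "payload": {
  "rows": [
    [0, 0, 0, -0.05, 0.05, 0, 1],
    [0, 0, 0, -0.099, 0.085, 0.03, 1],
    [0, 0, 0, -0.099, 0.085, 0.12, 1],
    [0, 0, 0, -0.099, 0.085, 0.2, 1],
    [0, 0, 0, -0.099, 0.085, 0.25, 1]
  ]
}}

```text
t: 17.3
tool_pos: [0.6448, -0.0914, 0.0915]
tool_rot: [-2.069, -2.358, 0.004]
contact_force: [-0.5, 0.1, -1.5]
opening: 0.0401
grip_force: 40.5
```

Request:
{"api": "carry_out", "payload": {
  "rows": [
    [0, 0, 0, 0, 0, 0.03, 1],
    [0, 0, 0, 0, 0, 0.045, 1],
    [0, 0, 0, 0, 0, 0.045, 1]
  ]
}}

```text
t: 17.6
tool_pos: [0.6468, -0.0916, 0.0821]
tool_rot: [-2.071, -2.362, 0.0]
contact_force: [0.2, -0.7, -1.2]
opening: 0.0404
grip_force: 40.5
```

```bash
python3 go.py 648.5 -92.5 64.5 97.5
```

```text
t 17.6 pos [646.8 -91.6  82.1] open 40.4 grip 40.504393726587296 F [ 0.2 -0.7 -1.2] q [-0.25  0.25  1.66  0.    1.24 -0.39]
turn [-0. -0. -0.] shift [-0.0037  0.0052  0.0587]
```

Request:
{"api": "carry_out", "payload": {
  "rows": [
    [0, 0, 0, -0.003, 0.004, 0.025, 1],
    [0, 0, 0, -0.003, 0.004, 0.043, 1],
    [0, 0, 0, -0.003, 0.004, 0.051, 1],
    [0, 0, 0, -0.003, 0.004, 0.051, 1]
  ]
}}

```text
t: 18.0
tool_pos: [0.6478, -0.0924, 0.0664]
tool_rot: [-2.071, -2.361, 0.001]
contact_force: [-0.1, 0.1, -0.5]
opening: 0.0406
grip_force: 40.5
```

Request:
{"api": "carry_out", "payload": {
  "rows": [
    [0, 0, 0, 0, 0, 0.004, 1],
    [0, 0, 0, 0, 0, 0.008, 1],
    [0, 0, 0, 0, 0, 0.008, 1]
  ]
}}

```text
t: 18.3
tool_pos: [0.6483, -0.0925, 0.0646]
tool_rot: [2.071, 2.361, 0.0]
contact_force: [-0.0, -0.2, -1.1]
opening: 0.0402
grip_force: 40.6
```

Request:
{"api": "carry_out", "payload": {
  "rows": [
    [0, 0, 0, 0, 0, 0.003, 1],
    [0, 0, 0, 0, 0, 0.005, 1],
    [0, 0, 0, 0, 0, 0.005, 1]
  ]
}}

```text
t: 18.6
tool_pos: [0.6484, -0.0927, 0.0645]
tool_rot: [2.071, 2.361, -0.0]
contact_force: [-4.1, -0.2, 4.9]
opening: 0.0401
grip_force: 41.5
```

Request:
{"api": "carry_out", "payload": {
  "rows": [
    [0, 0, 0, 0, 0, 0, 0.4],
    [0, 0, 0, 0, 0, 0, 0],
    [0, 0, 0, 0, 0, 0, -0.4],
    [0, 0, 0, 0, 0, 0, -1],
    [0, 0, 0, 0, 0, 0, -1]
  ]
}}

```text
t: 19.1
tool_pos: [0.648, -0.0924, 0.0627]
tool_rot: [-2.071, -2.362, 0.0]
contact_force: [0.5, -0.9, -0.1]
opening: 0.0831
grip_force: 0.0
```

Request:
{"api": "carry_out", "payload": {
  "rows": [
    [0, 0, 0, 0, 0, -0.05, -1],
    [0, 0, 0, 0, 0, -0.15, -1],
    [0, 0, 0, 0, 0, -0.3, -1],
    [0, 0, 0, 0, 0, -0.46, -1],
    [0, 0, 0, 0, 0, -0.52, -1]
  ]
}}

```text
t: 19.6
tool_pos: [0.6508, -0.0931, 0.2273]
tool_rot: [2.065, 2.354, 0.008]
contact_force: [0.4, -0.5, 1.3]
opening: 0.0854
grip_force: 0.0
```

```bash
python3 go.py 453 -31 215 91
```

```text
t 19.6 pos [650.8 -93.1 227.3] open 85.4 grip 0.0 F [ 0.4 -0.5  1.3] q [-0.26  0.12  1.54  0.    1.46 -0.39]
turn [0.0033 0.0011 0.0361] shift [ 0.2913 -0.6272  0.0335]
```

Request:
{"api": "carry_out", "payload": {
  "rows": [
    [0, 0, 0.036, 0.06, -0.14, 0, -1],
    [0, 0, 0.036, 0.13, -0.29, 0, -1],
    [0, 0, 0.036, 0.2, -0.44, 0, -1],
    [0, 0, 0.036, 0.26, -0.56, 0, -1],
    [0, 0, 0.036, 0.288, -0.625, 0, -1]
  ]
}}

```text
t: 20.1
tool_pos: [0.4485, -0.0303, 0.2188]
tool_rot: [-2.201, -2.241, 0.0]
contact_force: [-0.3, -0.4, -0.5]
opening: 0.0852
grip_force: 0.0
```

```bash
python3 go.py 453 -31 125 91
python3 - <<'E'
from station import *
from h import *
import pickle
im=get_image("scene");I=im["img"];pickle.dump(im,open("s3.pkl","wb"));cv2.imwrite("pics/s3.png",cv2.resize(I[130:330,180:460],None,fx=2.8,fy=2.8,interpolation=cv2.INTER_CUBIC))
E
```

```text
t 20.1 pos [448.5 -30.3 218.8] open 85.2 grip 0.0 F [-0.3 -0.4 -0.5] q [-0.23 -0.38  2.02  0.    1.51 -0.25]
turn [-0.0001 -0.0001  0.0002] shift [-0.0028  0.0152  0.3127]
```

View pics/s3.png

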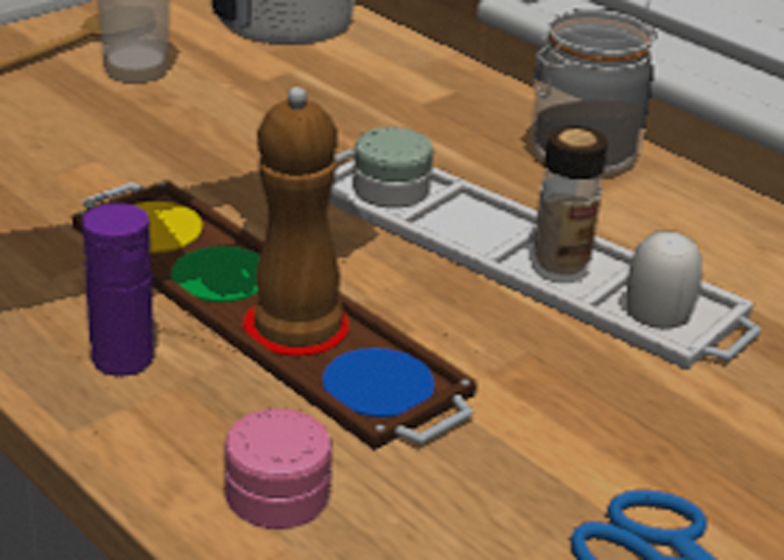

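Timer, jar and shaker stand upright in their compartments (crop (393,165), (570,205), (664,278)). The mill's knob is at (297,98). Next is the mill.

Request:
{"api": "carry_out", "payload": {
  "rows": [
    [0, 0, 0, -0.002, 0.008, 0.08, -1],
    [0, 0, 0, -0.002, 0.008, 0.17, -1],
    [0, 0, 0, -0.002, 0.008, 0.22, -1],
    [0, 0, 0, -0.002, 0.008, 0.24, -1],
    [0, 0, 0, -0.002, 0.008, 0.24, -1]
  ]
}}

```text
t: 20.65
tool_pos: [0.4531, -0.0318, 0.1464]
tool_rot: [-2.201, -2.24, 0.001]
contact_force: [0.5, -0.0, 0.2]
opening: 0.0854
grip_force: 0.0
```

```bash
python3 go.py 453.5 -31 125 91
```

```text
t 20.65 pos [453.1 -31.8 146.4] open 85.4 grip 0.0 F [ 0.5 -0.   0.2] q [-0.23 -0.31  2.08 -0.    1.37 -0.25]
turn [-0.0005 -0.0001  0.    ] shift [0.0026 0.0014 0.0713]
```

Request:
{"api": "carry_out", "payload": {
  "rows": [
    [0, 0, 0, 0.002, 0, 0.04, -1],
    [0, 0, 0, 0.002, 0, 0.07, -1],
    [0, 0, 0, 0.002, 0, 0.07, -0.2],
    [0, 0, 0, 0.002, 0, 0.07, 0],
    [0, 0, 0, 0.002, 0, 0.07, 0.1]
  ]
}}

```text
t: 21.15
tool_pos: [0.4539, -0.0314, 0.1268]
tool_rot: [2.201, 2.24, 0.001]
contact_force: [0.6, -0.5, 2.3]
opening: 0.0463
grip_force: 41.0
```

Request:
{"api": "carry_out", "payload": {
  "rows": [
    [0, 0, 0, 0, 0, 0, 0.3],
    [0, 0, 0, 0, 0, 0, 1],
    [0, 0, 0, 0, 0, 0, 1],
    [0, 0, 0, 0, 0, 0, 1],
    [0, 0, 0, 0, 0, 0, 1]
  ]
}}

```text
t: 21.65
tool_pos: [0.4539, -0.0314, 0.1267]
tool_rot: [2.201, 2.24, 0.001]
contact_force: [0.4, -0.1, 3.7]
opening: 0.046
grip_force: 41.6
```

Request:
{"api": "carry_out", "payload": {
  "rows": [
    [0, 0, 0, 0, 0, -0.04, 1],
    [0, 0, 0, 0, 0, -0.1, 1],
    [0, 0, 0, 0, 0, -0.17, 1],
    [0, 0, 0, 0, 0, -0.23, 1],
    [0, 0, 0, 0, 0, -0.26, 1]
  ]
}}

```text
t: 22.15
tool_pos: [0.4536, -0.0312, 0.2056]
tool_rot: [2.201, 2.24, 0.001]
contact_force: [0.0, -0.9, -2.2]
opening: 0.0461
grip_force: 41.3
```

```bash
python3 go.py 638 -13.5 200 97.5
```

```text
t 22.15 pos [453.6 -31.2 205.6] open 46.1 grip 41.3094097419857 F [ 0.  -0.9 -2.2] q [-0.23 -0.36  2.02  0.    1.48 -0.25]
turn [ 0.0004  0.0001 -0.036 ] shift [0.048  0.6155 0.0196]
```

Request:
{"api": "carry_out", "payload": {
  "rows": [
    [0, 0, -0.036, 0.003, 0.05, 0, 1],
    [0, 0, -0.036, 0.01, 0.15, 0, 1],
    [0, 0, -0.036, 0.02, 0.28, 0, 1],
    [0, 0, -0.036, 0.03, 0.41, 0, 1],
    [0, 0, -0.036, 0.04, 0.52, 0, 1]
  ]
}}

```text
t: 22.65
tool_pos: [0.6101, -0.0161, 0.2028]
tool_rot: [-2.07, -2.36, 0.002]
contact_force: [-0.1, -0.1, -0.8]
opening: 0.0461
grip_force: 41.6
```

Request:
{"api": "carry_out", "payload": {
  "rows": [
    [0, 0, 0, -0.003, 0.06, 0, 1],
    [0, 0, 0, -0.003, 0.085, 0.03, 1],
    [0, 0, 0, -0.003, 0.085, 0.09, 1],
    [0, 0, 0, -0.003, 0.085, 0.15, 1],
    [0, 0, 0, -0.003, 0.085, 0.18, 1]
  ]
}}

```text
t: 23.15
tool_pos: [0.6315, -0.0138, 0.1456]
tool_rot: [-2.068, -2.358, 0.006]
contact_force: [-0.3, 0.2, -1.5]
opening: 0.0459
grip_force: 41.7
```

```bash
python3 go.py 638 -13.5 124 97.5
```

```text
t 23.15 pos [631.5 -13.8 145.6] open 45.9 grip 41.66982378165257 F [-0.3  0.2 -1.5] q [-0.14  0.14  1.67 -0.    1.34 -0.27]
turn [-0.002  -0.0005 -0.0001] shift [-0.0019  0.0221  0.0717]
```

Request:
{"api": "carry_out", "payload": {
  "rows": [
    [0, 0, 0, 0, 0.01, 0.03, 1],
    [0, 0, 0, 0, 0.015, 0.05, 1],
    [0, 0, 0, 0, 0.015, 0.05, 1],
    [0, 0, 0, 0, 0.015, 0.05, 1]
  ]
}}

```text
t: 23.55
tool_pos: [0.6393, -0.0135, 0.1356]
tool_rot: [2.071, 2.361, 0.001]
contact_force: [0.5, -0.2, -1.5]
opening: 0.0461
grip_force: 41.7
```

```bash
python3 go.py 638 -13.5 124 97.5
```

```text
t 23.55 pos [639.3 -13.5 135.6] open 46.1 grip 41.677152816027146 F [ 0.5 -0.2 -1.5] q [-0.14  0.16  1.66 -0.    1.32 -0.27]
turn [ 0.0003  0.0001 -0.0001] shift [ 0.0006 -0.0043  0.0385]
```

Request:
{"api": "carry_out", "payload": {
  "rows": [
    [0, 0, 0, 0, -0.003, 0.015, 1],
    [0, 0, 0, 0, -0.003, 0.028, 1],
    [0, 0, 0, 0, -0.003, 0.035, 1],
    [0, 0, 0, 0, -0.003, 0.035, 1]
  ]
}}

```text
t: 23.95
tool_pos: [0.638, -0.0136, 0.1242]
tool_rot: [-2.072, -2.362, 0.0]
contact_force: [-0.1, -0.5, -1.6]
opening: 0.046
grip_force: 41.7
```

Request:
{"api": "carry_out", "payload": {
  "rows": [
    [0, 0, 0, 0, 0, 0.004, 1],
    [0, 0, 0, 0, 0, 0.006, 1],
    [0, 0, 0, 0, 0, 0.006, 1]
  ]
}}

```text
t: 24.25
tool_pos: [0.6385, -0.0138, 0.1238]
tool_rot: [2.071, 2.361, 0.0]
contact_force: [-2.5, -0.4, 3.7]
opening: 0.0458
grip_force: 41.9
```

Contact. Release and retreat clear of the mill's head.

Request:
{"api": "carry_out", "payload": {
  "rows": [
    [0, 0, 0, 0, 0, 0, 0.3],
    [0, 0, 0, 0, 0, 0, -0.1],
    [0, 0, 0, 0, 0, 0, -0.5],
    [0, 0, 0, 0, 0, 0, -1],
    [0, 0, 0, 0, 0, 0, -1]
  ]
}}

```text
t: 24.75
tool_pos: [0.6378, -0.0134, 0.122]
tool_rot: [-2.071, -2.361, 0.001]
contact_force: [-0.2, -0.3, 0.3]
opening: 0.0855
grip_force: 0.0
```

Request:
{"api": "carry_out", "payload": {
  "rows": [
    [0, 0, 0, 0, 0, -0.05, -1],
    [0, 0, 0, 0, 0, -0.14, -1],
    [0, 0, 0, 0, 0, -0.26, -1],
    [0, 0, 0, 0, 0, -0.38, -1],
    [0, 0, 0, 0, 0, -0.42, -1]
  ]
}}

```text
t: 25.25
tool_pos: [0.6403, -0.0138, 0.2554]
tool_rot: [2.067, 2.356, 0.008]
contact_force: [0.2, 0.1, 0.3]
opening: 0.0853
grip_force: 0.0
```

Request:
{"api": "carry_out", "payload": {
  "rows": [
    [0, 0, 0, 0.05, -0.15, 0, -1],
    [0, 0, 0, 0.1, -0.3, 0, -1],
    [0, 0, 0, 0.2, -0.45, 0, -1],
    [0, 0, 0, 0.3, -0.57, 0, -1],
    [0, 0, 0, 0.4, -0.65, 0, -1]
  ]
}}

```text
t: 25.75
tool_pos: [0.4267, 0.0805, 0.2482]
tool_rot: [-2.073, -2.36, 0.0]
contact_force: [0.1, 0.9, 0.0]
opening: 0.0848
grip_force: 0.0
```

Request:
{"api": "carry_out", "payload": {
  "rows": [
    [0, 0, 0, 0.15, 0, 0, -1],
    [0, 0, 0, 0.3, 0, 0, -1],
    [0, 0, 0, 0.45, 0, 0, -1],
    [0, 0, 0, 0.5, 0, 0, -1],
    [0, 0, 0, 0.5, 0, 0, -1]
  ]
}}

```text
t: 26.25
tool_pos: [0.4087, 0.2304, 0.2485]
tool_rot: [-2.067, -2.365, 0.001]
contact_force: [-0.6, -0.5, -0.5]
opening: 0.0854
grip_force: 0.0
```

Run:
```python
from station import *
import cv2,numpy as np,pickle
d={n:get_image(n) for n in("top","scene")};pickle.dump(d,open("d4.pkl","wb"))
a=cv2.resize(d["top"]["img"][110:280,190:420],(400,296));b=cv2.resize(d["scene"]["img"][130:330,180:460],(400,286))
cv2.imwrite("pics/f.png",np.vstack([cv2.resize(a,(760,562))[:290],cv2.resize(b,(760,543))[:300]]))
o=get_obs();print(o["t"],o["tool_pos"],o["contact_force"])
```

```text
26.35 [0.40938414 0.22849894 0.24849791] [-0.24565832 -1.06541943 -0.36835062]
```

View pics/f.png

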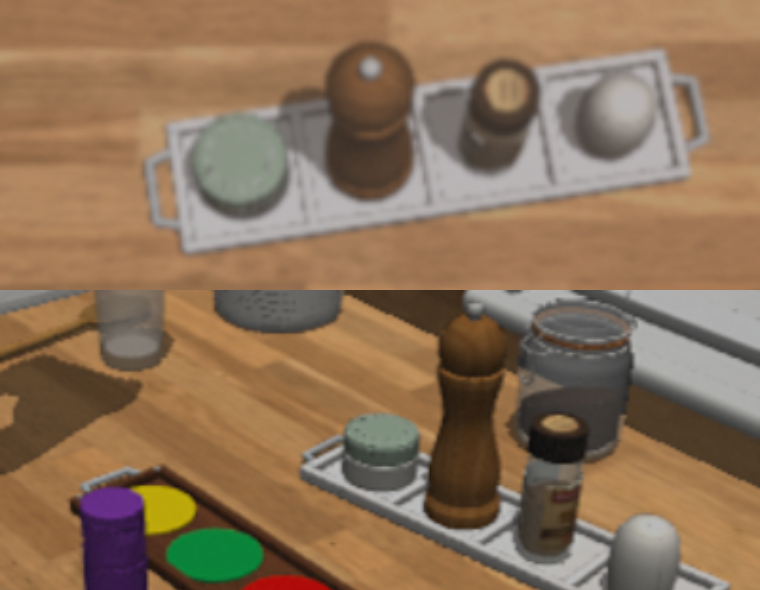

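The rack holds the timer, mill, jar and shaker from left to right, all upright: top-panel pixels (239,158), knob (371,67), disc (505,90) and (615,115). One check of the numbers before handing in.

Run:
```python
import pickle;from h import *
im=pickle.load(open("d4.pkl","rb"))["top"];a=np.radians(7.5);s=760/230
for n,p,z in(("timer",(239,158),.047),("mill",(371,67),.175),("jar",(505,90),.110),("shaker",(615,115),.035)):
    d=ray(im,[(np.array(p)/s+[190,110])],z)[0,:2]*1000-[643,-53]
    print(n,"rack x %.1f y %.1f"%(d@[np.cos(a),np.sin(a)],d@[-np.sin(a),np.cos(a)]))
```

```text
timer rack x -0.6 y 119.1
mill rack x -3.7 y 40.3
jar rack x -2.9 y -38.8
shaker rack x -1.9 y -117.3
```

```bash
python3 -c "
from station import *
print(finish_job())"
```

```text
the job is handed in; nothing more can be done
None
```

The job is handed in: timer, mill, spice jar and shaker stand upright in the rack from left to right, the reverse of their tray order, each within about 4 mm of its compartment's centre in the last picture, at about 26 s; no verdict was returned.

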